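Put the microscope objectives back in their tray

TASK

Gather the four microscope objectives with red, yellow, blue and white rings into the grey tray: stand each one upright in the socket of its own colour, down on the socket's floor. They are glass-fronted optics, so set them down gently, never dropping or toppling one. The green-ringed objective and the eyepiece with the black head and violet lens do not belong in this tray: leave them standing where they are.

Things in the scene. Friction and masses are not known exactly. Their poses are not given: they have to be found in the camera images.
- obj_red_mid (a point): Microscope objective with a red ring: upright silver barrel 28 mm in diameter, 58 mm tall, standing on its 30 mm wide black foot; the red ring (29.6 mm across) is round the shoulder at the top, 42 to 49 mm up, with a slim dark lens nose above it. About 110 g. Point on its axis, half-way up (29 mm above its underside); z points up along the barrel.
- obj_yellow_mid (a point): Microscope objective with a yellow ring: upright silver barrel 28 mm in diameter, 60 mm tall, standing on its 30 mm wide black foot; the yellow ring (29.6 mm across) is round the shoulder at the top, 44 to 51 mm up, with a slim dark lens nose above it. About 110 g. Point on its axis, half-way up (30 mm above its underside); z points up along the barrel.
- obj_blue_mid (a point): Microscope objective with a blue ring: upright silver barrel 28 mm in diameter, 64 mm tall, standing on its 30 mm wide black foot; the blue ring (29.6 mm across) is round the shoulder at the top, 48 to 55 mm up, with a slim dark lens nose above it. About 110 g. Point on its axis, half-way up (32 mm above its underside); z points up along the barrel.
- obj_white_mid (a point): Microscope objective with a white ring: upright silver barrel 28 mm in diameter, 66 mm tall, standing on its 30 mm wide black foot; the white ring (29.6 mm across) is round the shoulder at the top, 50 to 57 mm up, with a slim dark lens nose above it. About 110 g. Point on its axis, half-way up (33 mm above its underside); z points up along the barrel.
- obj_green_mid (a point): Microscope objective with a green ring: upright silver barrel 28 mm in diameter, 62 mm tall, standing on its 30 mm wide black foot; the green ring (29.6 mm across) is round the shoulder at the top, 46 to 53 mm up, with a slim dark lens nose above it. About 110 g. Point on its axis, half-way up (31 mm above its underside); z points up along the barrel. There is no green socket: it stays where it stands.
- eyepiece_mid (a point): Eyepiece, a look-alike without a coloured ring: silver tube 28 mm in diameter with a plain black head 31 mm across with a violet-coated lens 20 mm across in the middle of its top, 62 mm tall. Point on its axis, half-way up (31 mm above its underside). It stays where it stands.
- socket_red: The red socket: a shallow round red cup with a dark floor, fixed on the flat grey objective tray (190 x 190 x 6 mm, which carries the four sockets two by two, 85 mm apart between centres, in any arrangement). Outside 60 mm, inside 50 mm in diameter; rim 9 mm and inner floor 3 mm above the origin. Origin: centre of its underside, on the tray's top, 6 mm above the bench; z up.
- socket_yellow: The yellow socket: a shallow round yellow cup with a dark floor, fixed on the flat grey objective tray (190 x 190 x 6 mm, which carries the four sockets two by two, 85 mm apart between centres, in any arrangement). Outside 60 mm, inside 50 mm in diameter; rim 9 mm and inner floor 3 mm above the origin. Origin: centre of its underside, on the tray's top, 6 mm above the bench; z up.
- socket_blue: The blue socket: a shallow round blue cup with a dark floor, fixed on the flat grey objective tray (190 x 190 x 6 mm, which carries the four sockets two by two, 85 mm apart between centres, in any arrangement). Outside 60 mm, inside 50 mm in diameter; rim 9 mm and inner floor 3 mm above the origin. Origin: centre of its underside, on the tray's top, 6 mm above the bench; z up.
- socket_white: The white socket: a shallow round white cup with a dark floor, fixed on the flat grey objective tray (190 x 190 x 6 mm, which carries the four sockets two by two, 85 mm apart between centres, in any arrangement). Outside 60 mm, inside 50 mm in diameter; rim 9 mm and inner floor 3 mm above the origin. Origin: centre of its underside, on the tray's top, 6 mm above the bench; z up.
Not all that is in view belongs to the job. What is shaped like the part that bears obj_green_mid but pink is not meant.

How it is judged (in metres and radians):
At the end, for the whole second after the job is handed in: Red, yellow, blue and white objectives stand upright (0.1 rad) on the floor of the socket of their colour (12 mm from its centre, underside within 3 mm of the floor), released, at rest; the green one and the eyepiece stand upright within 20 mm of their start places (horizontal distance between obj_red_mid and socket_red below 0.012 m and z of obj_red_mid in the frame of socket_red between 0.029 and 0.035 m and angle between each of obj_red_mid, obj_yellow_mid, obj_blue_mid, obj_white_mid, obj_green_mid, eyepiece_mid's own z axis and vertical below 0.1 rad and linear speed of each of obj_red, obj_yellow, obj_blue, obj_white below 0.02 m/s and angular speed of each of obj_red, obj_yellow, obj_blue, obj_white below 0.2 rad/s and horizontal distance between obj_yellow_mid and socket_yellow below 0.012 m and z of obj_yellow_mid in the frame of socket_yellow between 0.03 and 0.036 m and horizontal distance between obj_blue_mid and socket_blue below 0.012 m and z of obj_blue_mid in the frame of socket_blue between 0.032 and 0.038 m and horizontal distance between obj_white_mid and socket_white below 0.012 m and z of obj_white_mid in the frame of socket_white between 0.033 and 0.039 m and distance of each of obj_green_mid, eyepiece_mid from where it was at the start of the episode below 0.02 m); the robot touches nothing.
It fails at once if an objective is dropped or knocked over: it moves faster than 0.5 m/s (a free fall of more than about 12 mm) without being held ((contact force between obj_red and the fingers below 0.05 N and linear speed of obj_red above 0.5 m/s) or (contact force between obj_yellow and the fingers below 0.05 N and linear speed of obj_yellow above 0.5 m/s) or (contact force between obj_blue and the fingers below 0.05 N and linear speed of obj_blue above 0.5 m/s) or (contact force between obj_white and the fingers below 0.05 N and linear speed of obj_white above 0.5 m/s)).
It fails at once if the green-ringed objective is moved by more than 20 mm (distance of obj_green_mid from where it was at the start of the episode above 0.02 m).
It fails at once if the eyepiece is moved by more than 20 mm (distance of eyepiece_mid from where it was at the start of the episode above 0.02 m).
It also fails if it takes over 134 s, if anything falls off the work surface, if the arm or the gripper's body presses on something with over 40 N, if the wrist force passes 120 N, or if a joint passes its speed limit or range.

ROBOT

A 7-joint arm with a two-finger parallel gripper is mounted at the origin on the work surface. World frame = base frame: x ahead of the robot, y to its left, z up, the work surface at z = 0. Lengths are in m, angles in degrees, forces in N, time in s.
With the tool pointing down it reaches from about 0.425 to 0.975 m from the base axis. Payload 16.7 kg.
Tool frame: the origin (TCP) lies at the very end of the fingers, on their centre line; the grasp point (between the pads) lies 19 mm behind it (r.grasp_offset is the distance from the TCP to the grasp point, in m); z points along the fingers, y is the direction in which the jaws open and shut (so a half turn about z gives the same grasp; the last joint's range is limited). The gripper opens to 85 mm and grips with 20 to 120 N. Pads are 22 mm wide; open, the fingers measure 114 mm over their backs; the gripper's body (76 mm by 85 mm) begins 54 mm behind the grasp point. The pads swing forward as they close: fully open they stand 13 mm farther back than shut.
Start: joints at [-72.336, 24.414, 4.234, 92.017, -1.954, 63.644, -3.845], TCP at [0.298, 0.605, 0.231] pointing down, gripper open.
Joint ranges: [-163.25, 163.25], [-28.42, 122.38], [-70.27, 78.77], [12.13, 141.07], [-58.53, 238.53], [9.26, 117.41], [-156.51, 156.51]. Speed limits (degrees/s): [108.29, 108.29, 136.94, 136.94, 172.46, 172.46, 172.46].

INTERFACE

Orientations are given as a 3x3 rotation matrix whose columns are the frame's x, y, z axes.
In Python, from cell import readout, grab_frame, ticket, look_for, outline_of, r gives the robot as it stands.
- The arm moves only by the shell command python3 -m crank 'ROWS' [OPENING] [FORCE]. ROWS is JSON, a list that holds one entry, the list of rows, each a list of 6 numbers: the shift along the tool's x, y, z scaled (see below), then the turn, a rotation vector about the tool's x, y, z scaled (see below). In form: [[[dx, dy, dz, rx, ry, rz], ...]]. A call has 1 to 5 rows; each row shifts and turns the commanded pose from where the row before left it, along the tool's axes as they then stand; what a row does not reach is not made up. The controller multiplies each number of a shift by 0.02 m and each number of a turn by 0.08 rad. A row lasts 1/8 s, in which the tool goes at most 62.5 mm and 10.7 degrees, less where a joint would pass 70% of its speed; a pose out of reach is approached as far as the arm can. A call with a number of a shift or a turn outside -1 to 1 is refused whole. A call with a gripper value outside its range is refused whole. OPENING is the opening, from -1 (shut) to 1 (fully open), set as the call begins (- or left out, the last holds). The fingers move at their own pace and stop on an object; FORCE is the grip in N (left out, the last holds). Time passes only in rows, so rows that do not move let the fingers close. It gives the time, the measured TCP pose, the force and the opening at its end, in the units of the state.
- readout.read_state(): the state, without advancing time (a new reading comes with each control period).
- grab_frame(name): name is "scene" or "top" or "wrist"; returns a dict with "frame" (420x560x3 uint8, red, green, blue), "range_z" (420x560 float32, m along the optical axis (not along the pixel's ray), 0 where there is no reading), "intrinsics" (3x3 intrinsics, pixels), "k1" (the pictures are not rectified: a ray, as slopes to the right and down, at radius r is drawn at 1 + k1 r^2 times it, then the intrinsics apply), "eye" and "attitude" of the camera in the world; the wrist camera has in their place "hand_eye" (4x4, takes a point from camera to tool coordinates, whose origin is the TCP and whose axes are the flange's). Camera axes: x right, y up, looking along -z (the intrinsics and any distortion apply to the point x, -y, -z); pixel columns grow to the right and rows downward; lengths in m; the calibration is good to about 2 mm. A picture is of the moment at which its call begins: read the wrist's pose just before it.
- ticket.hand_in(): hands the job in, once; it reports no verdict.
Trained networks look in the newest picture that a camera, given by its name, has taken for a name from the list of things; names that differ only in an ending like _2 or _b are one class to them, and where a whole thing is asked for, a point or a joint stands for the part that bears it (a point fixed in the world has none). Each returns a list of dicts, best first, with "conf" (0 to 1); they miss things now and then, are a little off and sometimes report something else, mostly with a low value. They report only what shows in the picture. A call takes as long as a camera call. They do not tell look-alikes from the thing itself.
- look_for(camera, query): "bbox" ([centre column, centre row, width, height] as shares, 0 to 1, of the picture: columns of its width, rows of its height, round what is visible of it).
- outline_of(camera, query): "mask" (420x560 bool, what is visible of it) and "bbox" ([centre column, centre row, width, height] as shares, 0 to 1, of the picture: columns of its width, rows of its height, round what is visible of it).
The state is a dict: "time": time; "qpos": joint angles; "qvel": joint speeds; "joint_torque": joint torques, N m; "ee_pos": TCP position; "tool_rot": TCP orientation; "wrist_force": force on the tool from outside, world axes, zero at the start; "torque": the same for the moment, N m; "opening": opening from 0.0 (shut) to 1.0 (fully open).
Only numpy, scipy, OpenCV 4.12 (cv2) and the standard library are available. Lean on these libraries where they do the work, as an engineer would, in place of code of your own. Each camera call takes 0.05 s, during which the arm holds its last target. There are 200 camera calls.

## Working session

There is one attempt and no reset: what is moved stays moved. The work goes in short steps, Python scripts to look and compute and a shell command to move; the robot and the scene stay as the last step left them, time stands still between calls to the robot, and variables do not carry over. Pictures are saved under pics/ and viewed, about 12 in all and at most 16, crops included, and the job is handed in when it is done.

```bash
ls; mkdir -p pics
cat > h.py <<'E'
import numpy as np, cv2
from cell import readout, grab_frame, ticket, look_for, outline_of, r
def pose(f,st=None):
    if 'eye' in f: return np.array(f['attitude']),np.array(f['eye'])
    H=np.array(f['hand_eye']);R=np.array(st['tool_rot']);p=np.array(st['ee_pos'])
    return R@H[:3,:3], p+R@H[:3,3]
def rays(f,px):
    K=np.array(f['intrinsics']);px=np.atleast_2d(px).astype(float)
    u=cv2.undistortPoints(px[:,None],K,np.array([f['k1'],0,0,0,0.]))[:,0]
    return np.c_[u[:,0],-u[:,1],-np.ones(len(u))]
def world(f,px,st=None,z=None):
    R,e=pose(f,st);d=rays(f,px)
    if z is not None:
        w=d@R.T; return e+w*((z-e[2])/w[:,2])[:,None]
    p=np.atleast_2d(px).astype(int);return e+(d*f['range_z'][p[:,1],p[:,0]][:,None])@R.T
def save(f,n): cv2.imwrite('pics/'+n,cv2.cvtColor(f['frame'],cv2.COLOR_RGB2BGR))
E
python3 - <<'E'
from h import *
np.set_printoptions(precision=3,suppress=True)
names=['obj_red_mid','obj_yellow_mid','obj_blue_mid','obj_white_mid','obj_green_mid','eyepiece_mid','socket_red','socket_yellow','socket_blue','socket_white']
st=readout.read_state();print(st['ee_pos'],np.array(st['tool_rot']))
for c in ['top','scene']:
    f=grab_frame(c);save(f,c+'0.png');print(c,f['eye'],f['k1'],np.array(f['intrinsics'])[0])
    for n in names:
        for d in outline_of(c,n)[:2]:
            m=d['mask'];P=np.argwhere(m&(f['range_z']>0))[:,::-1]
            W=world(f,P) if len(P) else np.zeros((1,3));top=W[W[:,2]>W[:,2].max()-.006]
            print(n,round(d['conf'],2),P.mean(0).round() if len(P) else 0,'med',np.median(W,0),'mid',(W.min(0)+W.max(0))/2,'zmax',W[:,2].max())
E
```

```text
pics
[0.298 0.605 0.231] [[-0.897  0.442 -0.001]
 [ 0.442  0.897 -0.001]
 [-0.    -0.001 -1.   ]]
top [0.441 0.065 1.077] -0.08694344667303221 [400.063   0.    271.964]
obj_red_mid 0.66 [175. 253.] med [0.438 0.322 0.048] mid [0.437 0.327 0.033] zmax 0.06155601673160116
obj_blue_mid 0.58 [263. 190.] med [0.598 0.093 0.055] mid [0.602 0.094 0.034] zmax 0.06940076362328385
obj_white_mid 0.54 [220. 235.] med [0.483 0.204 0.056] mid [0.485 0.206 0.035] zmax 0.06993915726925204
obj_green_mid 0.72 [184. 203.] med [0.568 0.301 0.052] mid [0.569 0.304 0.034] zmax 0.06811990276244329
obj_green_mid 0.63 [159. 201.] med [0.575 0.367 0.051] mid [0.579 0.379 0.032] zmax 0.06602661085188055
eyepiece_mid 0.61 [267. 237.] med [0.477 0.084 0.063] mid [0.477 0.086 0.062] zmax 0.06930787918288606
socket_red 0.66 [370. 237.] med [ 0.473 -0.191  0.011] mid [ 0.473 -0.19   0.013] zmax 0.021795444442376022
socket_yellow 0.63 [409. 216.] med [ 0.526 -0.297  0.011] mid [ 0.526 -0.297  0.013] zmax 0.02172565565560669
socket_blue 0.91 [379. 206.] med [ 0.556 -0.218  0.012] mid [ 0.557 -0.217  0.012] zmax 0.020
[... 756 characters left out ...]
489 0.198 0.038] mid [0.483 0.202 0.034] zmax 0.06596822159678306
obj_green_mid 0.9 [418. 220.] med [0.635 0.273 0.036] mid [0.615 0.303 0.03 ] zmax 0.06336200709594786
obj_green_mid 0.9 [391. 176.] med [0.512 0.303 0.033] mid [0.484 0.33  0.03 ] zmax 0.06268494086499898
eyepiece_mid 0.75 [289. 196.] med [0.483 0.076 0.046] mid [0.475 0.08  0.032] zmax 0.06496722252360165
socket_red 0.72 [155. 248.] med [ 0.47  -0.194  0.01 ] mid [ 0.471 -0.194  0.012] zmax 0.01752707169524481
socket_yellow 0.94 [101. 294.] med [ 0.526 -0.3    0.01 ] mid [ 0.527 -0.299  0.012] zmax 0.0176405578342278
socket_white 0.93 [108. 253.] med [ 0.444 -0.274  0.011] mid [ 0.44  -0.274  0.011] zmax 0.017805802518514935
```

Run:
```python
import cv2
a=cv2.imread('pics/top0.png');b=cv2.imread('pics/scene0.png')
cv2.imwrite('pics/top_c.png',cv2.resize(a[140:300,130:450],None,fx=2.5,fy=2.5,interpolation=cv2.INTER_CUBIC))
cv2.imwrite('pics/scene_c.png',cv2.resize(b[120:340,60:480],None,fx=1.9,fy=1.9,interpolation=cv2.INTER_CUBIC))
```

```text
(no output)
```

View pics/top_c.png

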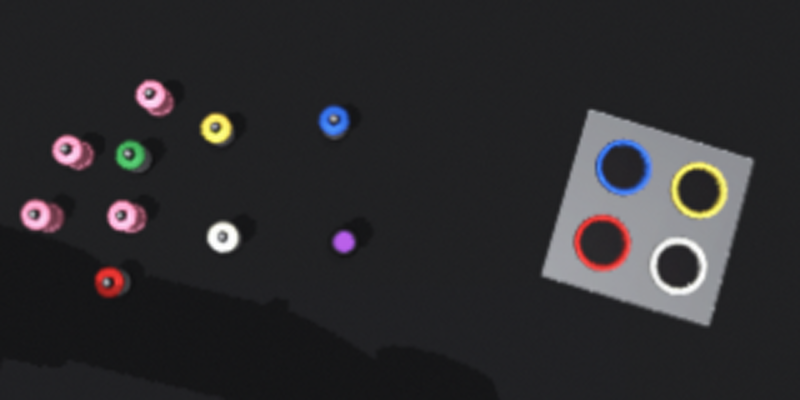

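View pics/scene_c.png

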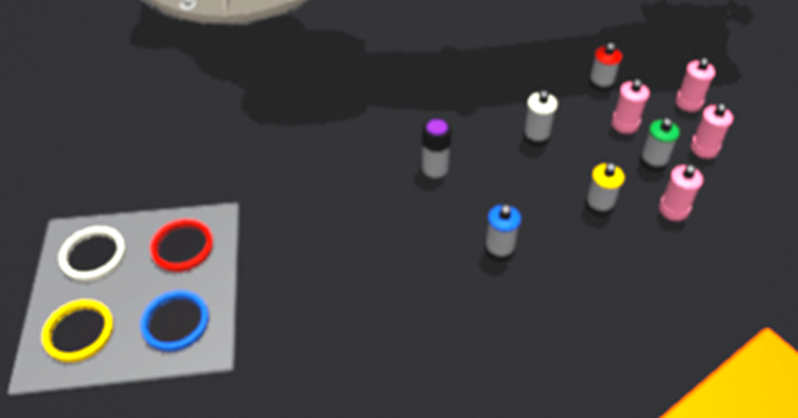

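Top crop: the four wanted objectives are red (110,282), yellow (215,127), blue (334,121) and white (223,237). Green is at (130,155), the eyepiece at (344,241), and there are four pink decoys around green. The sockets are blue upper left, yellow upper right, red lower left and white lower right. Next I refine positions by segmenting colour in both views.

```bash
cat > tri.py <<'E'
from h import *
np.set_printoptions(precision=4,suppress=True)
hs={'red':(0,52),'yellow':(30,58),'blue':(108,62),'green':(65,0)}
T=grab_frame('top');S=grab_frame('scene')
T0={'red':(174,253),'yellow':(216,191),'blue':(263,189),'white':(219,235),'green':(182,202),'eyepiece':(267,236),'p1':(191,178),'p2':(158,200),'p3':(145,226),'p4':(179,226)}
S0={'red':(378,150),'yellow':(379,213),'blue':(325,234),'white':(345,175),'green':(409,189),'eyepiece':(290,187),'p1':(420,213),'p2':(437,182),'p3':(428,160),'p4':(392,172)}
for n in T0:
    C=[]
    for f,c in((T,T0),(S,S0)):
        hsv=cv2.cvtColor(f['frame'],cv2.COLOR_RGB2HSV).astype(int);u,v=c[n]
        m=np.zeros(hsv.shape[:2],bool);w=13;sl=np.s_[v-w:v+w,u-w:u+w]
        h=hsv[sl]
        if n=='white': k=(h[...,2]>185)&(h[...,1]<60)
        elif n[0]=='p': k=(h[...,2]>190)&(h[...,1]<130)&(h[...,1]>40)
        else:k=(h[...,1]>130)&(h[...,2]>120)
        _,lab,s,ce=cv2.connectedComponentsWithStats(k.astype(np.uint8))
        if len(s)<2: C.append((u,v));print('none',n);continue
        i=1+s[1:,4].argmax();C.append((s[i,0]+u-w+(s[i,2]-1)/2,s[i,1]+v-w+(s[i,3]-1)/2))
    A=[];b=[]
    for f,c in((T,C[0]),(S,C[1])):
        R,e=pose(f);d=(R@rays(f,c)[0]);d/=np.linalg.norm(d);M=np.eye(3)-np.outer(d,d);A.append(M);b.append(M@e)
    X=np.linalg.lstsq(np.vstack(A),np.hstack(b),rcond=None)[0]
    print(n,np.array(C).ravel(),'tri',X,'top@.05',world(T,C[0],z=.05)[0,:2],'depth',world(T,C[0])[0])
E
python3 tri.py; python3 -m crank '[[[0,0,0,0,0,-0.95],[0,0,0,0,0,-0.95],[0,0,0,0,0,-0.95],[0,0,0,0,0,-0.95],[0,0,0,0,0,-0.95]]]' 0.5 40
python3 -m crank '[[[0,0,0,0,0,-0.95]]]'
```

```text
red [173.5 252.5 380.  149. ] tri [0.4381 0.3258 0.0445] top@.05 [0.4391 0.3259] depth [0.4391 0.3233 0.0605]
yellow [216.  190.5 379.5 212.5] tri [0.5972 0.2136 0.0479] top@.05 [0.5985 0.2156] depth [0.5967 0.2139 0.0613]
blue [263.5 187.5 325.5 234.5] tri [0.6032 0.0906 0.0531] top@.05 [0.6044 0.0919] depth [0.6018 0.0915 0.0661]
white [218.5 234.5 345.  174. ] tri [0.4826 0.2067 0.0529] top@.05 [0.484  0.2092] depth [0.4832 0.2066 0.0686]
green [182.  202.  409.5 188.5] tri [0.5691 0.3037 0.0487] top@.05 [0.5697 0.3045] depth [0.568  0.3012 0.0642]
eyepiece [267.  236.  289.5 186. ] tri [0.4769 0.0821 0.0649] top@.05 [0.4785 0.0844] depth [0.478  0.0842 0.0633]
p1 [190. 178. 421. 216.] tri [0.6331 0.2844 0.041 ] top@.05 [0.6326 0.284 ] depth [0.6303 0.2813 0.0627]
p2 [156.5 200.  437.  184.5] tri [0.5761 0.3736 0.0375] top@.05 [0.5761 0.372 ] depth [0.5749 0.3692 0.0592]
p3 [144.  225.5 426.  162. ] tri [0.5079 0.4056 0.033 ] top@.05 [0.5098 0.4042] depth [0.5088 0.3993 0.0648]
p4 [178.5 226.  392.  173.5] tri [0.5062 0.3142 0.0326] top@.05 [0.5073 0.3132] depth [0.5063 0.3094 0.0658]
time: 1.82
ee_pos: [0.2983, 0.6054, 0.2313]
tool_rot: [[-0.997, 0.075, -0.0], [0.075, 0.997, -0.0], [0.0, -0.0, -1.0]]
wrist_force: [0.1, -1.3, 0.7]
opening: 0.747
time: 1.95
ee_pos: [0.2983, 0.6054, 0.2313]
tool_rot: [[-1.0, -0.001, -0.0], [-0.001, 1.0, -0.0], [0.0, -0.0, -1.0]]
wrist_force: [0.2, 0.1, 0.1]
opening: 0.751
```

Both views agree to about 2 mm, and the ring heights match the text. Moving over red, then a wrist check.

```bash
python3 -m crank '[[[-0.47,-0.93,0.2,0,0,0],[-0.47,-0.93,0.2,0,0,0],[-0.47,-0.93,0.2,0,0,0],[-0.47,-0.93,0.2,0,0,0],[-0.47,-0.93,0.2,0,0,0]]]' >/dev/null
python3 -m crank '[[[-0.47,-0.93,0.2,0,0,0],[-0.47,-0.93,0.2,0,0,0],[-0.47,-0.93,0.2,0,0,0],[-0.47,-0.93,0.2,0,0,0],[-0.47,-0.93,0.2,0,0,0]]]' >/dev/null
python3 -m crank '[[[-0.47,-0.93,0.2,0,0,0],[-0.47,-0.93,0.2,0,0,0],[-0.47,-0.93,0.2,0,0,0],[-0.47,-0.93,0.2,0,0,0],[-0.47,-0.93,0.2,0,0,0]]]' 
python3 -m crank '[[[0,0,0,0,0,0]]]' |head -3
cat > wr.py <<'E'
import sys
from h import *
np.set_printoptions(precision=4,suppress=True)
col,zr=sys.argv[1],float(sys.argv[2])
st=readout.read_state();f=grab_frame('wrist');save(f,sys.argv[3])
hsv=cv2.cvtColor(f['frame'],cv2.COLOR_RGB2HSV).astype(int);h,s,v=hsv[...,0],hsv[...,1],hsv[...,2]
k={'red':(s>140)&(v>80)&((h<8)|(h>172)),'yellow':(s>130)&(v>100)&(h>22)&(h<36),'blue':(s>130)&(v>80)&(h>98)&(h<118),'white':(v>185)&(s<50),'green':(s>130)&(v>60)&(h>45)&(h<80)}[col]
_,lab,S,ce=cv2.connectedComponentsWithStats(k.astype(np.uint8))
print('tcp',np.array(st['ee_pos']),'hand_eye t',np.array(f['hand_eye'])[:3,3])
for i in 1+np.argsort(-S[1:,4])[:3]:
    if S[i,4]<30: continue
    c=(S[i,0]+(S[i,2]-1)/2,S[i,1]+(S[i,3]-1)/2);P=np.argwhere((lab==i)&(f['range_z']>0))[:,::-1]
    print(S[i],'xy@z',world(f,c,st,zr)[0],'depth med',np.median(world(f,P,st),0) if len(P) else 0)
E
python3 wr.py red 0.049 w_red.png
```

```text
time: 3.82
ee_pos: [0.4394, 0.3249, 0.1711]
tool_rot: [[-1.0, 0.002, 0.0], [0.002, 1.0, 0.0], [-0.0, 0.0, -1.0]]
wrist_force: [-0.6, -0.4, 0.2]
opening: 0.744
time: 3.95
ee_pos: [0.4397, 0.3242, 0.171]
tool_rot: [[-1.0, 0.004, -0.0], [0.004, 1.0, -0.001], [0.0, -0.001, -1.0]]
tcp [0.4397 0.3242 0.171 ] hand_eye t [ 0.0785  0.0011 -0.1414]
[263 183  35  34 707] xy@z [0.4353 0.3273 0.049 ] depth med [0.4368 0.3265 0.0462]
```

View pics/w_red.png

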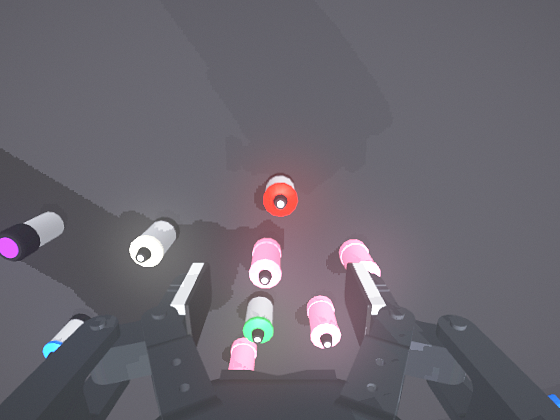

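Wrist view: the red ring is at pixel (280,200), between and ahead of the fingers. That puts it at (0.436, 0.327), 2 mm from the fixed cameras. Descending and gripping.

```bash
python3 -m crank '[[[0.06,0.05,0.9,0,0,0],[0.06,0.05,0.9,0,0,0],[0,0,0.9,0,0,0],[0,0,0.9,0,0,0],[0,0,0.9,0,0,0]]]' | head -2
python3 -m crank '[[[0,0,0.9,0,0,0],[0,0,0.9,0,0,0],[0,0,0.9,0,0,0],[0,0,0.6,0,0,0],[0,0,0.25,0,0,0]]]' 
python3 -m crank '[[[0,0,0,0,0,0],[0,0,0,0,0,0],[0,0,0,0,0,0],[0,0,0,0,0,0],[0,0,0,0,0,0]]]' -1 40 
python3 -m crank '[[[0,0,0,0,0,0],[0,0,0,0,0,0],[0,0,0,0,0,0]]]'
```

```text
time: 4.62
ee_pos: [0.4361, 0.329, 0.0807]
time: 5.25
ee_pos: [0.4362, 0.328, 0.0094]
tool_rot: [[-1.0, 0.002, -0.001], [0.002, 1.0, -0.001], [0.001, -0.001, -1.0]]
wrist_force: [0.5, 0.1, 0.2]
opening: 0.748
time: 5.88
ee_pos: [0.4367, 0.3283, 0.0107]
tool_rot: [[-1.0, 0.002, 0.0], [0.002, 1.0, 0.0], [-0.0, 0.0, -1.0]]
wrist_force: [-0.3, -1.5, 6.2]
opening: 0.322
time: 6.25
ee_pos: [0.4367, 0.3283, 0.0107]
tool_rot: [[-1.0, 0.002, 0.001], [0.002, 1.0, 0.0], [-0.001, 0.0, -1.0]]
wrist_force: [-0.3, -1.9, 7.3]
opening: 0.32
```

Gripped (opening 27 mm, matches the barrel). Lifting, and refining the sockets from both fixed cameras with a square-grid fit.

```bash
python3 -m crank '[[[0,0,-0.3,0,0,0],[0,0,-0.8,0,0,0],[0,0,-1,0,0,0],[0,0,-1,0,0,0],[0,0,-1,0,0,0]]]'
python3 - <<'E'
from h import *
np.set_printoptions(precision=4,suppress=True)
C0=dict(red=(.472,-.192),yellow=(.5265,-.298),blue=(.5565,-.2175),white=(.446,-.272))
T=grab_frame('top');S=grab_frame('scene');out={}
for cam,f in(('top',T),('scene',S)):
    hsv=cv2.cvtColor(f['frame'],cv2.COLOR_RGB2HSV).astype(int);h,s,v=hsv[...,0],hsv[...,1],hsv[...,2]
    ks={'red':(s>120)&(v>80)&((h<8)|(h>172)),'yellow':(s>120)&(v>100)&(h>20)&(h<38),'blue':(s>120)&(v>80)&(h>98)&(h<120),'white':(v>200)&(s<40)}
    for n,k in ks.items():
        P=np.argwhere(k)[:,::-1];W=world(f,P,z=.015);ok=np.hypot(*(W[:,:2]-C0[n]).T)<.036;W=W[ok]
        (cx,cy),ax,an=cv2.fitEllipse(cv2.convexHull((W[:,:2]*1e4).astype(np.float32)))
        D=world(f,P[ok]);out.setdefault(n,[]).append((cx/1e4,cy/1e4));print(cam,n,cx/1e4,cy/1e4,np.array(ax)/1e4,'z',np.median(D[:,2]))
n=list(out);M=np.array([np.mean(out[k],0) for k in n])
G=np.array(dict(blue=(0,1),yellow=(1,1),red=(0,0),white=(1,0)).__getitem__('red'))
g=np.array([dict(blue=(0,0),yellow=(1,0),red=(0,1),white=(1,1))[k] for k in n])-.5
# blue->yellow, blue->red
Mc=M-M.mean(0);gc=g*.085
U,_,Vt=np.linalg.svd(gc.T@Mc);fit=gc@(U@Vt)+M.mean(0)
for k,a,b in zip(n,M,fit):print(k,a,'fit',b)
E
```

```text
time: 6.88
ee_pos: [0.4365, 0.3283, 0.0941]
tool_rot: [[-1.0, 0.002, 0.001], [0.002, 1.0, 0.001], [-0.001, 0.001, -1.0]]
wrist_force: [-0.2, 0.5, -1.2]
opening: 0.322
top red 0.4738013671875 -0.1909485107421875 [0.0581 0.0586] z 0.01384044105808091
top yellow 0.52856904296875 -0.2972080078125 [0.0559 0.0592] z 0.014005038494174782
top blue 0.55465654296875 -0.2167004150390625 [0.0586 0.0596] z 0.01474139323755952
top white 0.44757236328125 -0.2721604248046875 [0.0595 0.0603] z 0.01471827577550533
scene red 0.473282666015625 -0.19408206787109375 [0.0588 0.0638] z 0.013315515391938093
scene yellow 0.527816015625 -0.30032333984375 [0.06  0.064] z 0.013304359020118839
scene blue 0.5537572265625 -0.2200134033203125 [0.0589 0.0622] z 0.013617078172056263
scene white 0.445143115234375 -0.274762255859375 [0.0617 0.0628] z 0.014203302908202764
red [ 0.4735 -0.1925] fit [ 0.4732 -0.1923]
yellow [ 0.5282 -0.2988] fit [ 0.528  -0.2993]
blue [ 0.5542 -0.2184] fit [ 0.5541 -0.2184]
white [ 0.4464 -0.2735] fit [ 0.4471 -0.2732]
```

```bash
A() { :; }
python3 -m crank '[[[-0.07,-0.5,-0.3,0,0,0],[-0.07,-0.96,0,0,0,0],[-0.07,-0.96,0,0,0,0],[-0.07,-0.96,0,0,0,0],[-0.07,-0.96,0,0,0,0]]]'|head -2
python3 -m crank '[[[-0.07,-0.96,0,0,0,0],[-0.07,-0.96,0,0,0,0],[-0.07,-0.96,0,0,0,0],[-0.07,-0.96,0,0,0,0],[-0.07,-0.96,0,0,0,0]]]'|head -2
python3 -m crank '[[[-0.07,-0.96,0,0,0,0],[-0.07,-0.96,0,0,0,0],[-0.07,-0.96,0,0,0,0],[-0.07,-0.96,0,0,0,0],[-0.07,-0.96,0,0,0,0]]]'|head -2
python3 -m crank '[[[-0.07,-0.96,0,0,0,0],[-0.07,-0.96,0,0,0,0],[-0.07,-0.96,0,0,0,0],[-0.07,-0.96,0,0,0,0],[-0.07,-0.96,0,0,0,0]]]'|head -2
python3 -m crank '[[[-0.07,-0.96,0,0,0,0],[-0.07,-0.96,0,0,0,0],[-0.07,-0.96,0,0,0,0],[-0.07,-0.96,0,0,0,0],[-0.07,-0.96,0,0,0,0]]]'|head -2
python3 -m crank '[[[-0.07,-0.96,0,0,0,0],[-0.07,-0.5,0,0,0,0],[0,0,0,0,0,0]]]'
python3 wr.py red 0.015 w_red2.png
```

```text
time: 7.6
ee_pos: [0.4433, 0.2396, 0.0982]
time: 8.22
ee_pos: [0.4501, 0.1441, 0.0983]
time: 8.85
ee_pos: [0.4568, 0.0481, 0.0983]
time: 9.48
ee_pos: [0.4635, -0.0478, 0.0983]
time: 10.1
ee_pos: [0.4702, -0.1438, 0.0983]
time: 10.48
ee_pos: [0.4731, -0.1724, 0.0983]
tool_rot: [[-1.0, 0.003, -0.0], [0.003, 1.0, -0.0], [0.0, -0.0, -1.0]]
wrist_force: [-0.2, 0.6, -1.4]
opening: 0.323
tcp [ 0.4731 -0.1724  0.0983] hand_eye t [ 0.0785  0.0011 -0.1414]
[ 242  281   72   66 2892] xy@z [ 0.5542 -0.1716  0.015 ] depth med [ 0.4666 -0.1715  0.1339]
[ 212  175   80   78 1624] xy@z [ 0.4684 -0.1903  0.015 ] depth med [ 0.4657 -0.1962  0.0134]
```

View pics/w_red2.png

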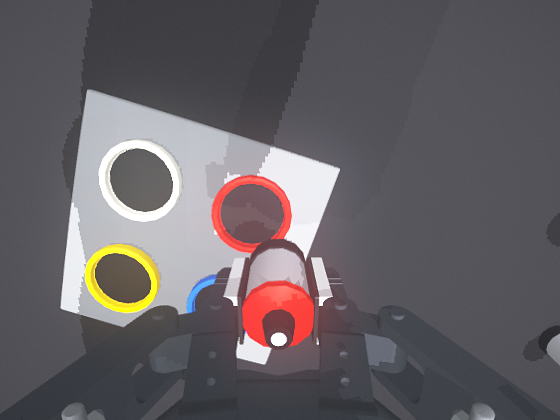

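Wrist view: the red socket is at (251,213), clear, and the objective is upright and centred in the grip. The wrist estimate is 2 to 5 mm short in x relative to the fixed cameras, so I blend them. Lowering.

```bash
python3 -m crank '[[[0.05,-0.97,0,0,0,0],[0,0,0.6,0,0,0],[0,0,0.9,0,0,0],[0,0,0.9,0,0,0],[0,0,0.8,0,0,0]]]'
python3 -m crank '[[[0,0,0.4,0,0,0],[0,0,0.15,0,0,0],[0,0,0.1,0,0,0],[0,0,0.05,0,0,0],[0,0,0,0,0,0]]]'
```

```text
time: 11.15
ee_pos: [0.4721, -0.1901, 0.0331]
tool_rot: [[-1.0, 0.001, -0.001], [0.001, 1.0, 0.0], [0.001, 0.0, -1.0]]
wrist_force: [0.5, 0.2, -1.0]
opening: 0.323
time: 11.78
ee_pos: [0.4724, -0.1913, 0.0206]
tool_rot: [[-1.0, 0.002, 0.0], [0.002, 1.0, -0.0], [-0.0, -0.0, -1.0]]
wrist_force: [-0.3, 0.4, -1.3]
opening: 0.32
```

```bash
python3 -m crank '[[[0,0,0.06,0,0,0],[0,0,0.04,0,0,0],[0,0,0,0,0,0]]]' | grep -E "ee_pos|force"
python3 -m crank '[[[0,0,0,0,0,0],[0,0,0,0,0,0],[0,0,0,0,0,0],[0,0,0,0,0,0]]]' 0.5
python3 -m crank '[[[0,0,-0.4,0,0,0],[0,0,-0.9,0,0,0],[0,0,-1,0,0,0],[0,0,-1,0,0,0],[0,0,-0.8,0,0,0]]]'
python3 wr.py red 0.055 w_red3.png
```

```text
ee_pos: [0.4728, -0.1916, 0.0194]
wrist_force: [-6.3, 1.4, 23.6]
time: 12.65
ee_pos: [0.4722, -0.1913, 0.0182]
tool_rot: [[-1.0, 0.002, -0.0], [0.002, 1.0, -0.0], [0.0, -0.0, -1.0]]
wrist_force: [0.9, -0.2, -0.6]
opening: 0.749
time: 13.28
ee_pos: [0.4724, -0.1913, 0.1016]
tool_rot: [[-1.0, 0.002, 0.001], [0.002, 1.0, -0.0], [-0.001, -0.0, -1.0]]
wrist_force: [-0.1, 0.2, -0.1]
opening: 0.748
tcp [ 0.4724 -0.1913  0.1016] hand_eye t [ 0.0785  0.0011 -0.1414]
[ 237  175   80   84 2593] xy@z [ 0.4576 -0.1908  0.055 ] depth med [ 0.4665 -0.1911  0.0148]
```

View pics/w_red3.png

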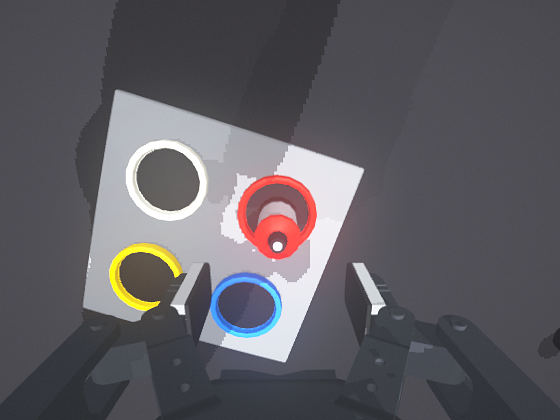

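Red stands upright in its socket (nose at (278,243), cup centred at (278,213)). Touch-down peaked at 24 N, so I'll stop a little earlier next time. Going to white.

```bash
python3 -m crank '[[[-0.02,0.5,0,0,0,0],[-0.02,1,0,0,0,0],[-0.02,1,0,0,0,0],[-0.02,1,0,0,0,0],[-0.02,1,0,0,0,0]]]'|head -2
python3 -m crank '[[[-0.02,1,0,0,0,0],[-0.02,1,0,0,0,0],[-0.02,1,0,0,0,0],[-0.02,1,0,0,0,0],[-0.02,1,0,0,0,0]]]'|head -2
python3 -m crank '[[[-0.02,1,0,0,0,0],[-0.02,1,0,0,0,0],[-0.02,1,0,0,0,0],[-0.02,1,0,0,0,0],[-0.02,1,0,0,0,0]]]'|head -2
python3 -m crank '[[[-0.02,1,0,0,0,0],[-0.02,1,0,0,0,0],[-0.02,1,0,0,0,0],[-0.02,1,0,0,0,0],[-0.02,1,0,0,0,0]]]'|head -2
python3 -m crank '[[[-0.02,0.4,0,0,0,0],[0,0,0,0,0,0]]]'
python3 wr.py white 0.057 w_white.png
```

```text
time: 13.95
ee_pos: [0.4738, -0.0998, 0.0995]
time: 14.58
ee_pos: [0.4758, 0.0, 0.0995]
time: 15.2
ee_pos: [0.4779, 0.0999, 0.0995]
time: 15.82
ee_pos: [0.4806, 0.1999, 0.0999]
time: 16.08
ee_pos: [0.4813, 0.207, 0.1001]
tool_rot: [[-1.0, 0.001, -0.0], [0.001, 1.0, -0.0], [0.0, -0.0, -1.0]]
wrist_force: [0.3, -0.8, -0.1]
opening: 0.75
tcp [0.4813 0.207  0.1001] hand_eye t [ 0.0785  0.0011 -0.1414]
[ 254  199   48   62 1962] xy@z [0.4737 0.2081 0.057 ] depth med [0.4743 0.2078 0.0534]
[ 393  224   62   64 1329] xy@z [0.4916 0.3008 0.057 ] depth med [0.4981 0.3108 0.0498]
[ 93 188  45  41 909] xy@z [0.4598 0.1096 0.057 ] depth med [0.4672 0.0951 0.0189]
```

```bash
python3 -m crank '[[[-0.06,0,0.6,0,0,0],[0,0.03,0.9,0,0,0],[0,0,0.9,0,0,0],[0,0,0.9,0,0,0],[0,0,0.7,0,0,0]]]'|head -2
python3 -m crank '[[[0,0,0.35,0,0,0],[0,0,0.1,0,0,0],[0,0,0,0,0,0]]]' | grep -E "ee_pos|force" 
python3 -m crank '[[[0,0,0,0,0,0],[0,0,0,0,0,0],[0,0,0,0,0,0],[0,0,0,0,0,0],[0,0,0,0,0,0]]]' -1 40 
python3 -m crank '[[[0,0,0,0,0,0],[0,0,-0.3,0,0,0],[0,0,-0.8,0,0,0],[0,0,-1,0,0,0],[0,0,-1,0,0,0]]]'
python3 -m crank '[[[0,0,-1,0,0,0],[0,0,-0.4,0,0,0]]]'
```

```text
time: 16.75
ee_pos: [0.4823, 0.2065, 0.019]
ee_pos: [0.4828, 0.2073, 0.0115]
wrist_force: [0.3, 0.5, 0.4]
time: 17.75
ee_pos: [0.4828, 0.2075, 0.0118]
tool_rot: [[-1.0, 0.002, 0.0], [0.002, 1.0, 0.0], [-0.0, 0.0, -1.0]]
wrist_force: [-1.6, -1.2, 6.4]
opening: 0.318
time: 18.38
ee_pos: [0.4827, 0.2073, 0.0749]
tool_rot: [[-1.0, 0.002, 0.0], [0.002, 1.0, 0.0], [-0.0, 0.0, -1.0]]
wrist_force: [0.5, 0.6, -0.3]
opening: 0.32
time: 18.62
ee_pos: [0.4831, 0.2076, 0.1032]
tool_rot: [[-1.0, 0.002, 0.002], [0.002, 1.0, 0.001], [-0.002, 0.001, -1.0]]
wrist_force: [0.8, -0.9, -1.3]
opening: 0.316
```

```bash
python3 -m crank '[[[0.07,-0.5,0,0,0,0],[0.07,-1,0,0,0,0],[0.07,-1,0,0,0,0],[0.07,-1,0,0,0,0],[0.07,-1,0,0,0,0]]]'|head -2
python3 -m crank '[[[0.07,-1,0,0,0,0],[0.07,-1,0,0,0,0],[0.07,-1,0,0,0,0],[0.07,-1,0,0,0,0],[0.07,-1,0,0,0,0]]]'|head -2
python3 -m crank '[[[0.07,-1,0,0,0,0],[0.07,-1,0,0,0,0],[0.07,-1,0,0,0,0],[0.07,-1,0,0,0,0],[0.07,-1,0,0,0,0]]]'|head -2
python3 -m crank '[[[0.07,-1,0,0,0,0],[0.07,-1,0,0,0,0],[0.07,-1,0,0,0,0],[0.07,-1,0,0,0,0],[0.07,-1,0,0,0,0]]]'|head -2
python3 -m crank '[[[0.07,-1,0,0,0,0],[0.07,-1,0,0,0,0],[0.07,-1,0,0,0,0],[0.07,-1,0,0,0,0],[0.07,-0.5,0,0,0,0]]]'|head -2
python3 -m crank '[[[0,0,0,0,0,0]]]'
```

```text
time: 19.25
ee_pos: [0.4752, 0.1154, 0.1011]
time: 19.88
ee_pos: [0.4678, 0.0156, 0.1012]
time: 20.5
ee_pos: [0.4603, -0.0843, 0.1012]
time: 21.12
ee_pos: [0.4529, -0.1842, 0.1012]
time: 21.75
ee_pos: [0.4457, -0.2742, 0.1012]
time: 21.88
ee_pos: [0.446, -0.2733, 0.1012]
tool_rot: [[-1.0, 0.003, -0.0], [0.003, 1.0, -0.0], [0.0, -0.0, -1.0]]
wrist_force: [-0.4, -0.4, -1.9]
opening: 0.317
```

```bash
python3 -m crank '[[[-0.02,0.02,0.6,0,0,0],[0,0,0.9,0,0,0],[0,0,0.9,0,0,0],[0,0,0.8,0,0,0],[0,0,0.4,0,0,0]]]'|grep -E "ee_pos|force"
python3 -m crank '[[[0,0,0.2,0,0,0],[0,0,0.12,0,0,0],[0,0,0.06,0,0,0],[0,0,0,0,0,0]]]'|grep -E "ee_pos|force"
```

```text
ee_pos: [0.4467, -0.2716, 0.0281]
wrist_force: [-0.0, 0.3, -0.3]
ee_pos: [0.4472, -0.2723, 0.0219]
wrist_force: [-0.6, 0.5, -1.3]
```

```bash
python3 -m crank '[[[0,0,0.04,0,0,0],[0,0,0,0,0,0]]]'|grep -E "ee_pos|force"
python3 -m crank '[[[0,0,0,0,0,0],[0,0,0,0,0,0],[0,0,0,0,0,0],[0,0,0,0,0,0]]]' 0.5|grep -E "ee_pos|force|open"
python3 -m crank '[[[0,0,-0.4,0,0,0],[0,0,-0.9,0,0,0],[0,0,-1,0,0,0],[0,0,-1,0,0,0],[0,0,-0.8,0,0,0]]]'
python3 wr.py white 0.066 w_white2.png
```

```text
ee_pos: [0.4471, -0.2722, 0.021]
wrist_force: [0.2, 0.1, -1.0]
ee_pos: [0.4471, -0.2722, 0.0209]
wrist_force: [0.3, -0.2, -0.6]
opening: 0.747
time: 24.38
ee_pos: [0.4474, -0.2724, 0.1049]
tool_rot: [[-1.0, 0.002, 0.001], [0.002, 1.0, -0.0], [-0.001, -0.0, -1.0]]
wrist_force: [0.1, -0.2, 0.2]
opening: 0.752
tcp [ 0.4474 -0.2724  0.1049] hand_eye t [ 0.0785  0.0011 -0.1414]
[  195   126   266   248 25232] xy@z [ 0.4513 -0.2409  0.066 ] depth med [ 0.4552 -0.2561  0.005 ]
[353 263  33  52 599] xy@z [ 0.4787 -0.213   0.066 ] depth med [ 0.4359 -0.2353  0.1355]
[171 263  32  52 559] xy@z [ 0.4785 -0.3295  0.066 ] depth med [ 0.4358 -0.3071  0.1355]
```

View pics/w_white2.png

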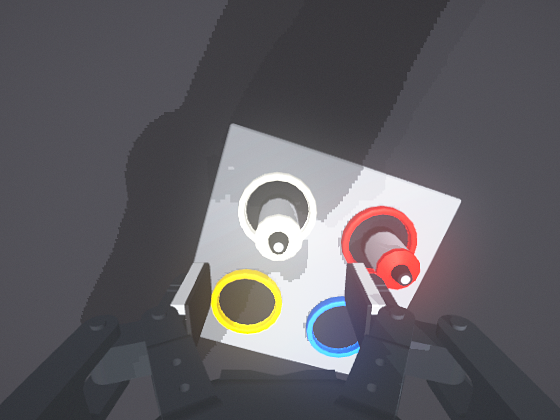

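White is upright in its cup (nose (278,246), cup (278,210)), and red still stands. Going to yellow.

```bash
python3 -m crank '[[[-0.3,0.5,0,0,0,0],[-0.3,1,0,0,0,0],[-0.3,1,0,0,0,0],[-0.3,1,0,0,0,0],[-0.3,1,0,0,0,0]]]'|head -2
python3 -m crank '[[[-0.3,1,0,0,0,0],[-0.3,1,0,0,0,0],[-0.3,1,0,0,0,0],[-0.3,1,0,0,0,0],[-0.3,1,0,0,0,0]]]'|head -2
python3 -m crank '[[[-0.3,1,0,0,0,0],[-0.3,1,0,0,0,0],[-0.3,1,0,0,0,0],[-0.3,1,0,0,0,0],[-0.3,1,0,0,0,0]]]'|head -2
python3 -m crank '[[[-0.3,1,0,0,0,0],[-0.3,1,0,0,0,0],[-0.3,1,0,0,0,0],[-0.3,1,0,0,0,0],[-0.3,1,0,0,0,0]]]'|head -2
python3 -m crank '[[[-0.3,1,0,0,0,0],[-0.3,1,0,0,0,0],[-0.3,1,0,0,0,0],[-0.3,1,0,0,0,0],[-0.27,0.8,0,0,0,0]]]'|head -2
python3 -m crank '[[[0,0,0,0,0,0]]]'
python3 wr.py yellow 0.051 w_yellow.png
```

```text
time: 25.05
ee_pos: [0.4773, -0.1807, 0.1022]
time: 25.68
ee_pos: [0.5073, -0.0807, 0.1022]
time: 26.3
ee_pos: [0.5374, 0.0191, 0.1022]
time: 26.92
ee_pos: [0.5682, 0.1189, 0.1029]
time: 27.55
ee_pos: [0.5977, 0.215, 0.1029]
time: 27.68
ee_pos: [0.5976, 0.2149, 0.1027]
tool_rot: [[-1.0, 0.0, -0.0], [0.0, 1.0, 0.0], [0.0, 0.0, -1.0]]
wrist_force: [-0.2, 0.3, 0.1]
opening: 0.754
tcp [0.5976 0.2149 0.1027] hand_eye t [ 0.0785  0.0011 -0.1414]
[ 254  208   47   44 1275] xy@z [0.5932 0.2157 0.051 ] depth med [0.5927 0.2151 0.0482]
```

```bash
python3 -m crank '[[[0.1,0,0.6,0,0,0],[0,0,0.9,0,0,0],[0,0,0.9,0,0,0],[0,0,0.9,0,0,0],[0,0,0.8,0,0,0]]]'|head -2
python3 -m crank '[[[0,0,0.35,0,0,0],[0,0,0.1,0,0,0],[0,0,0,0,0,0]]]' | grep -E "ee_pos|force" 
python3 -m crank '[[[0,0,0,0,0,0],[0,0,0,0,0,0],[0,0,0,0,0,0],[0,0,0,0,0,0],[0,0,0,0,0,0]]]' -1 40 
python3 -m crank '[[[0,0,0,0,0,0],[0,0,-0.3,0,0,0],[0,0,-0.8,0,0,0],[0,0,-1,0,0,0],[0,0,-1,0,0,0]]]'|head -2
python3 -m crank '[[[0,0,-1,0,0,0],[0,0,-0.5,0,0,0],[0,0,0,0,0,0]]]'
```

```text
time: 28.35
ee_pos: [0.5951, 0.2133, 0.0193]
ee_pos: [0.5957, 0.2136, 0.0123]
wrist_force: [-0.5, 0.4, -0.4]
time: 29.35
ee_pos: [0.5957, 0.2138, 0.0123]
tool_rot: [[-1.0, 0.002, 0.001], [0.002, 1.0, 0.0], [-0.001, 0.0, -1.0]]
wrist_force: [-0.7, 1.3, 6.7]
opening: 0.326
time: 29.98
ee_pos: [0.5957, 0.2135, 0.0758]
time: 30.35
ee_pos: [0.5957, 0.2137, 0.1048]
tool_rot: [[-1.0, 0.002, 0.001], [0.002, 1.0, 0.001], [-0.001, 0.001, -1.0]]
wrist_force: [-0.2, -0.0, -1.0]
opening: 0.321
```

```bash
python3 -m crank '[[[0.125,-0.5,0,0,0,0],[0.125,-1,0,0,0,0],[0.125,-1,0,0,0,0],[0.125,-1,0,0,0,0],[0.125,-1,0,0,0,0]]]'|head -2
python3 -m crank '[[[0.125,-1,0,0,0,0],[0.125,-1,0,0,0,0],[0.125,-1,0,0,0,0],[0.125,-1,0,0,0,0],[0.125,-1,0,0,0,0]]]'|head -2
python3 -m crank '[[[0.125,-1,0,0,0,0],[0.125,-1,0,0,0,0],[0.125,-1,0,0,0,0],[0.125,-1,0,0,0,0],[0.125,-1,0,0,0,0]]]'|head -2
python3 -m crank '[[[0.125,-1,0,0,0,0],[0.125,-1,0,0,0,0],[0.125,-1,0,0,0,0],[0.125,-1,0,0,0,0],[0.125,-1,0,0,0,0]]]'|head -2
python3 -m crank '[[[0.125,-1,0,0,0,0],[0.125,-1,0,0,0,0],[0.125,-1,0,0,0,0],[0.125,-1,0,0,0,0],[0.125,-1,0,0,0,0]]]'|head -2
python3 -m crank '[[[0.125,-0.8,0,0,0,0],[0.12,-0.33,0,0,0,0],[0,0,0,0,0,0]]]'
```

```text
time: 30.98
ee_pos: [0.5825, 0.1217, 0.1039]
time: 31.6
ee_pos: [0.5699, 0.0222, 0.1039]
time: 32.22
ee_pos: [0.5571, -0.0777, 0.1039]
time: 32.85
ee_pos: [0.5443, -0.1777, 0.1039]
time: 33.48
ee_pos: [0.5318, -0.2777, 0.1039]
time: 33.85
ee_pos: [0.5268, -0.2992, 0.1039]
tool_rot: [[-1.0, 0.002, -0.0], [0.002, 1.0, 0.0], [0.0, 0.0, -1.0]]
wrist_force: [0.3, 0.3, -1.2]
opening: 0.321
```

```bash
python3 -m crank '[[[-0.04,0,0.6,0,0,0],[0,0,0.9,0,0,0],[0,0,0.9,0,0,0],[0,0,0.8,0,0,0],[0,0,0.5,0,0,0]]]'|grep -E "ee_pos|force"
python3 -m crank '[[[0,0,0.2,0,0,0],[0,0,0.12,0,0,0],[0,0,0.06,0,0,0],[0,0,0,0,0,0]]]'|grep -E "ee_pos|force"
```

```text
ee_pos: [0.5274, -0.2988, 0.0284]
wrist_force: [0.2, 0.1, -0.7]
ee_pos: [0.528, -0.2991, 0.0226]
wrist_force: [-0.1, 0.3, -1.2]
```

```bash
python3 -m crank '[[[0,0,0.04,0,0,0],[0,0,0,0,0,0]]]'|grep -E "ee_pos|force"
```

```text
ee_pos: [0.5279, -0.299, 0.0216]
wrist_force: [-0.2, -0.2, -1.1]
```

```bash
python3 -m crank '[[[0,0,0,0,0,0],[0,0,0,0,0,0],[0,0,0,0,0,0],[0,0,0,0,0,0]]]' 0.5|grep -E "ee_pos|force|open"
python3 -m crank '[[[0,0,-0.4,0,0,0],[0,0,-0.9,0,0,0],[0,0,-1,0,0,0],[0,0,-1,0,0,0],[0,0,-0.8,0,0,0]]]'|grep -E "ee_pos|force"
python3 wr.py yellow 0.060 w_yellow2.png
python3 -m crank '[[[-0.18,0.5,0,0,0,0],[-0.18,1,0,0,0,0],[-0.18,1,0,0,0,0],[-0.18,1,0,0,0,0],[-0.18,1,0,0,0,0]]]'|head -2
python3 -m crank '[[[-0.18,1,0,0,0,0],[-0.18,1,0,0,0,0],[-0.18,1,0,0,0,0],[-0.18,1,0,0,0,0],[-0.18,1,0,0,0,0]]]'|head -2
python3 -m crank '[[[-0.18,1,0,0,0,0],[-0.18,1,0,0,0,0],[-0.18,1,0,0,0,0],[-0.18,1,0,0,0,0],[-0.18,1,0,0,0,0]]]'|head -2
python3 -m crank '[[[-0.18,1,0,0,0,0],[-0.18,1,0,0,0,0],[-0.18,1,0,0,0,0],[-0.18,1,0,0,0,0],[-0.18,0.98,0,0,0,0]]]'|head -2
python3 -m crank '[[[0,0,0,0,0,0]]]'
python3 wr.py blue 0.055 w_blue.png
```

```text
ee_pos: [0.5279, -0.299, 0.0216]
wrist_force: [-0.2, 0.3, 0.2]
opening: 0.749
ee_pos: [0.5282, -0.2991, 0.1055]
wrist_force: [1.0, -0.3, 0.5]
tcp [ 0.5282 -0.2991  0.1055] hand_eye t [ 0.0785  0.0011 -0.1414]
[ 239  173   78   84 2606] xy@z [ 0.5119 -0.298   0.06  ] depth med [ 0.5214 -0.2977  0.0149]
time: 37.02
ee_pos: [0.5462, -0.2072, 0.1033]
time: 37.65
ee_pos: [0.5643, -0.1076, 0.1035]
time: 38.28
ee_pos: [0.5826, -0.0077, 0.1035]
time: 38.9
ee_pos: [0.6008, 0.0919, 0.1035]
time: 39.02
ee_pos: [0.6007, 0.0927, 0.1034]
tool_rot: [[-1.0, -0.001, -0.0], [-0.001, 1.0, 0.0], [0.0, 0.0, -1.0]]
wrist_force: [-0.2, -0.5, -0.3]
opening: 0.751
tcp [0.6007 0.0927 0.1034] hand_eye t [ 0.0785  0.0011 -0.1414]
[258 232  42  25  85] xy@z [0.605  0.0944 0.055 ] depth med [ 0.6336  0.0986 -0.0007]
```

View pics/w_yellow2.png

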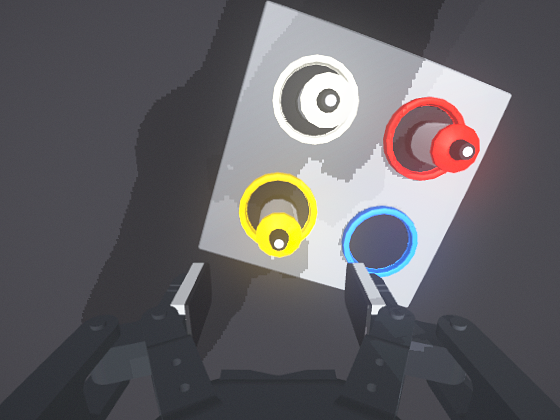

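Yellow is upright in its cup (nose (278,243)), and red and white are unchanged. Picking blue.

```bash
python3 -m crank '[[[-0.07,0,0.6,0,0,0],[0,0,0.9,0,0,0],[0,0,0.9,0,0,0],[0,0,0.9,0,0,0],[0,0,0.8,0,0,0]]]'|head -2
python3 -m crank '[[[0,0,0.35,0,0,0],[0,0,0.13,0,0,0],[0,0,0,0,0,0]]]' | grep -E "ee_pos|force" 
python3 -m crank '[[[0,0,0,0,0,0],[0,0,0,0,0,0],[0,0,0,0,0,0],[0,0,0,0,0,0],[0,0,0,0,0,0]]]' -1 40 
python3 -m crank '[[[0,0,0,0,0,0],[0,0,-0.3,0,0,0],[0,0,-0.8,0,0,0],[0,0,-1,0,0,0],[0,0,-1,0,0,0]]]'|head -2
python3 -m crank '[[[0,0,-1,0,0,0],[0,0,-0.5,0,0,0],[0,0,0,0,0,0]]]'
```

```text
time: 39.7
ee_pos: [0.6016, 0.0903, 0.0199]
ee_pos: [0.6022, 0.0905, 0.0122]
wrist_force: [0.1, -0.7, 0.6]
time: 40.7
ee_pos: [0.6023, 0.0906, 0.0123]
tool_rot: [[-1.0, 0.002, 0.001], [0.002, 1.0, 0.0], [-0.001, 0.0, -1.0]]
wrist_force: [-1.7, -0.1, 5.8]
opening: 0.322
time: 41.32
ee_pos: [0.6022, 0.0905, 0.0758]
time: 41.7
ee_pos: [0.6023, 0.0906, 0.1047]
tool_rot: [[-1.0, 0.002, 0.001], [0.002, 1.0, 0.0], [-0.001, 0.0, -1.0]]
wrist_force: [-0.2, -0.6, -1.4]
opening: 0.321
```

```bash
python3 -m crank '[[[0.14,-0.5,0,0,0,0],[0.14,-1,0,0,0,0],[0.14,-1,0,0,0,0],[0.14,-1,0,0,0,0],[0.14,-1,0,0,0,0]]]'|head -2
python3 -m crank '[[[0.14,-1,0,0,0,0],[0.14,-1,0,0,0,0],[0.14,-1,0,0,0,0],[0.14,-1,0,0,0,0],[0.14,-1,0,0,0,0]]]'|head -2
python3 -m crank '[[[0.14,-1,0,0,0,0],[0.14,-1,0,0,0,0],[0.14,-1,0,0,0,0],[0.14,-1,0,0,0,0],[0.14,-1,0,0,0,0]]]'|head -2
python3 -m crank '[[[0.14,-0.6,0,0,0,0],[0.1,-0.35,0,0,0,0],[0,0,0,0,0,0]]]'
```

```text
time: 42.32
ee_pos: [0.5875, -0.0013, 0.1039]
time: 42.95
ee_pos: [0.5734, -0.1008, 0.1039]
time: 43.58
ee_pos: [0.5593, -0.2007, 0.1039]
time: 43.95
ee_pos: [0.5545, -0.2186, 0.1039]
tool_rot: [[-1.0, 0.002, -0.0], [0.002, 1.0, 0.0], [0.0, 0.0, -1.0]]
wrist_force: [-0.4, 0.9, -1.1]
opening: 0.32
```

```bash
python3 -m crank '[[[0,0,0.6,0,0,0],[0,0,0.9,0,0,0],[0,0,0.9,0,0,0],[0,0,0.8,0,0,0],[0,0,0.5,0,0,0]]]'|grep -E "ee_pos|force"
python3 -m crank '[[[0,0,0.2,0,0,0],[0,0,0.12,0,0,0],[0,0,0.06,0,0,0],[0,0,0.03,0,0,0],[0,0,0,0,0,0]]]'|grep -E "ee_pos|force"
```

```text
ee_pos: [0.5541, -0.2183, 0.0284]
wrist_force: [0.9, -0.9, -1.6]
ee_pos: [0.5547, -0.2185, 0.0219]
wrist_force: [-0.4, -0.5, -1.6]
```

Release 0.6 mm above the floor, retreat up and back, and check in all views.

```bash
python3 -m crank '[[[0,0,0.02,0,0,0],[0,0,0,0,0,0],[0,0,0,0,0,0],[0,0,0,0,0,0],[0,0,0,0,0,0]]]' 0.5|grep -E "ee_pos|force|open"
python3 -m crank '[[[0,0,-0.4,0,0,0],[0,0,-0.9,0,0,0],[0,0,-1,0,0,0],[0,0,-1,0,0,0],[0,0,-1,0,0,0]]]'|grep -E "ee_pos|force"
python3 -m crank '[[[0,0,-1,0,0,0],[0,0.5,-1,0,0,0],[0,1,-1,0,0,0],[0,1,-1,0,0,0],[0,1,-1,0,0,0]]]'|head -1
python3 -m crank '[[[0,1,0,0,0,0],[0,1,0,0,0,0],[0,1,0,0,0,0],[0,1,0,0,0,0],[0,0.5,0,0,0,0]]]'|head -2
python3 -m crank '[[[0,1,0,0,0,0],[0,1,0,0,0,0],[0,1,0,0,0,0],[0,1,0,0,0,0],[0,0.5,0,0,0,0]]]'|head -2
python3 - <<'E'
from h import *
np.set_printoptions(precision=4,suppress=True)
C=dict(red=(.4732,-.1923,58),yellow=(.528,-.2993,60),blue=(.5541,-.2184,64),white=(.4471,-.2732,66))
for cam in('top','scene'):
    f=grab_frame(cam);save(f,cam+'1.png')
    hsv=cv2.cvtColor(f['frame'],cv2.COLOR_RGB2HSV).astype(int);h,s,v=hsv[...,0],hsv[...,1],hsv[...,2]
    ks={'red':(s>120)&(v>80)&((h<8)|(h>172)),'yellow':(s>120)&(v>100)&(h>20)&(h<38),'blue':(s>120)&(v>80)&(h>98)&(h<120),'white':(v>170)&(s<50)}
    for n,k in ks.items():
        P=np.argwhere(k&(f['range_z']>0))[:,::-1];W=world(f,P);ok=(np.hypot(*(W[:,:2]-C[n][:2]).T)<.05)&(W[:,2]>.042);W=W[ok];P=P[ok]
        if len(P)==0: print(cam,n,'none');continue
        c=(P.min(0)+P.max(0))/2;w=world(f,c,z=(C[n][2]-9+9-2)/1e3)[0];print(cam,n,len(P),'ring',w[:2],'off mm',(w[:2]-C[n][:2])*1e3,'ztop',np.percentile(W[:,2],90))
    a=cv2.cvtColor(f['frame'],cv2.COLOR_RGB2BGR)
    a=a[140:300,130:450] if cam=='top' else a[120:340,60:480]
    cv2.imwrite(f'pics/{cam}1c.png',cv2.resize(a,None,fx=1.9,fy=1.9,interpolation=cv2.INTER_CUBIC))
E
sed -i 's/^names.*//' tri.py; python3 tri.py 2>/dev/null| grep -E "green|eyep|^p"
```

```text
ee_pos: [0.5546, -0.2184, 0.0213]
wrist_force: [0.5, -0.3, 0.2]
opening: 0.751
ee_pos: [0.5549, -0.2185, 0.1095]
wrist_force: [-0.8, 0.2, -0.2]
time: 47.08
time: 47.7
ee_pos: [0.5549, -0.0568, 0.2082]
time: 48.32
ee_pos: [0.555, 0.0325, 0.2078]
top red 92 ring [ 0.4741 -0.191 ] off mm [0.8564 1.297 ] ztop 0.060815924613677574
top yellow 86 ring [ 0.529  -0.2958] off mm [0.9504 3.5168] ztop 0.0626946063667636
top blue 96 ring [ 0.5542 -0.2158] off mm [0.1434 2.5806] ztop 0.0667607785648402
top white 83 ring [ 0.4482 -0.2706] off mm [1.1159 2.5889] ztop 0.06812120525128207
scene red 163 ring [ 0.474  -0.1931] off mm [ 0.7867 -0.7598] ztop 0.05924248155167553
scene yellow 220 ring [ 0.5298 -0.2979] off mm [1.7955 1.4405] ztop 0.0610217999581437
scene blue 207 ring [ 0.5553 -0.2198] off mm [ 1.2231 -1.3984] ztop 0.06499351098928297
scene white 171 ring [ 0.4535 -0.2707] off mm [6.3714 2.4942] ztop 0.06687577244596377
green [182.  202.  409.5 188.5] tri [0.5691 0.3037 0.0487] top@.05 [0.5697 0.3045] depth [0.5682 0.3017 0.0622]
eyepiece [264.5 236.5 289.5 186.5] tri [0.4748 0.0862 0.0599] top@.05 [0.4773 0.0909] depth [0.4768 0.0905 0.0648]
p1 [190. 178. 421. 216.] tri [0.6331 0.2844 0.041 ] top@.05 [0.6326 0.284 ] depth [0.631  0.2821 0.0586]
p2 [156.5 200.  437.  184.5] tri [0.5761 0.3736 0.0375] top@.05 [0.5761 0.372 ] depth [0.5743 0.368  0.0634]
p3 [144.  225.5 426.  162. ] tri [0.5079 0.4056 0.033 ] top@.05 [0.5098 0.4042] depth [0.509  0.4002 0.0622]
p4 [178.5 226.  392.  173.5] tri [0.5062 0.3142 0.0326] top@.05 [0.5073 0.3132] depth [0.5065 0.3101 0.0628]
```

View pics/scene1c.png

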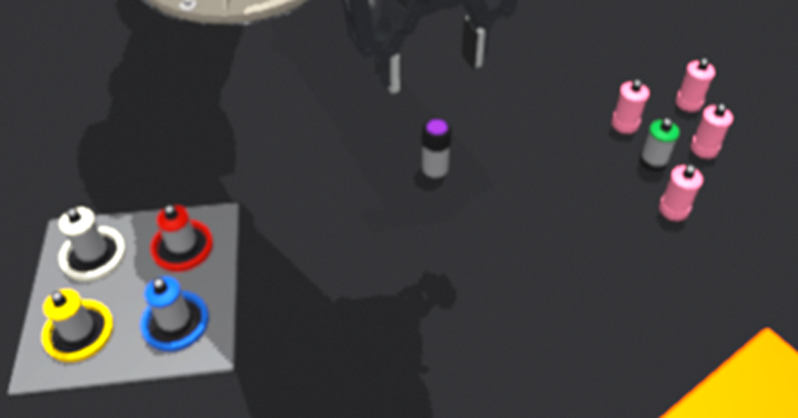

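View pics/top1c.png

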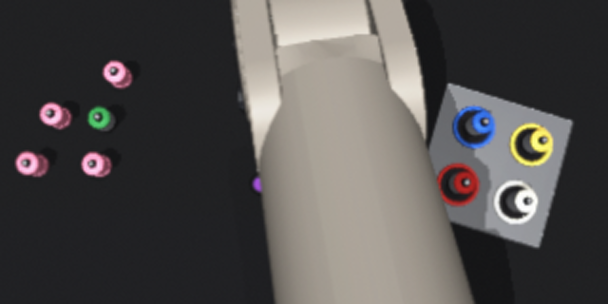

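All four stand in their own sockets, 1 to 4 mm off centre except one white reading from the scene camera, whose segment also takes in part of the cup. Ring-top heights match the socket floor. Green and the pink decoys have not moved. The eyepiece's 4 mm difference comes from the arm covering part of it in the top view, and its scene pixel is unchanged.

```bash
python3 -c "
from cell import ticket;print(ticket.hand_in())"
```

```text
the job is handed in; nothing more can be done
None
```

I stood the red, white, yellow and blue objectives in the sockets of their own colours and handed the job in at about 48.5 s. No verdict was reported.

**Placement:** in the last top and scene views all four stand upright, with rings about 1–4 mm from the socket centres (limit 12 mm). Ring heights match objectives resting on the socket floors.

**Left in place:** the green-ringed objective triangulated to exactly its starting position. The eyepiece shows at the same scene pixels to within half a pixel. The gripper is open and well clear.

**Checks that disagreed:**
- **White, scene camera:** it read about 7 mm off centre, probably because the segmented area took in part of the white cup. The top camera read about 3 mm.
- **Eyepiece, top camera:** it read about 4 mm off because the arm partly hid the eyepiece.
- **Wrist camera:** it read x about 2–5 mm shorter than the fixed cameras for red and yellow, so I blended the two for those moves.
- **Red touch-down:** setting it down reached about 24 N at the wrist, against a 120 N limit. I then released the other three about half a millimetre above the floor.

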